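# Shut the mini centrifuge and start the spin

### The job

The tubes are loaded: flip the open lid of the mini centrifuge over and push it down, without slamming it, until it snaps shut and stays down by itself, then press the round start key on its front panel fully in and let it go. Do it all by pushing: do not press the square key, do not lift, tip or shove the centrifuge out of its place, and leave everything else on the bench where it stands.

Things in the scene. Friction and masses are not known exactly. Their poses are not given: they have to be found in the camera images.
- centrifuge: White mini centrifuge, loose on rubber feet, about 1 kg. Origin on the bench under the housing; x points from the front panel to the rear hinge, z up. In this frame (mm): housing x -105 to 95, y -75 to 75; round bowl, 70 radius about x 10, top at z 88; front panel x -105 to -65, z 60 to 70, sloping down to the front; hinge axis parallel to y at x 85, z 90.
- lid (a joint): Angle of the clear lid, rad: about 0 shut and latched (rests within 0.01), 1.57 straight up, stop at 1.9 leaning back. Friction holds it open at 1.3 to 1.8. If let go below that unlatched, a weak spring (about 1.5 N at the front edge) lifts it to about 1.3. At 0.08 it meets the latch; 6 to 12 N down on its front half drives it in, and it snaps past 0.01.
- lid_hinge (a point): Middle of the hinge axis; axes are the lid's own, parallel to the centrifuge's when shut, +z the lid's outside. In this frame (mm) the lid lies along -x: clear dome of 65 radius about x -75, rim at z 0, flat top of 45 radius at z 26 (x -120 to -30), and at the front edge a grey lip 36 wide, x -132 to -154, z 1 to 7.
- lid_top (a point): Middle of the outside of the dome's flat top (lid frame x -75, z 26 mm); same axes as lid_hinge.
- lid_lip (a point): Middle of the upper (outer) face of the grey lip at the lid's front edge (lid frame x -143, z 7 mm); same axes as lid_hinge.
- release_bar (a point): Centre of the outer face of the latch release, a grey bar 34 x 12 mm on the front face below the panel (centrifuge x -113, y 0, z 50 mm). Pushed in 5 mm or more it lets the lid spring open: leave it alone.
- start_key (a joint): Travel of the start key, m: 0 out, 0.0035 fully in; springs back. Needs about 1.2 N to begin and 4 N at the bottom.
- start_key_top (a point): Centre of the top of the start key: a round grey key 22 mm across, standing 6 mm proud on the front panel on the centrifuge's -y side (x -84, y -42 mm, z about 71 mm). z axis: out of the panel, which leans 0.2 rad forward.
- pulse_key (a joint): Travel of the square key on the +y side of the panel, m: 0 out, 0.0035 in. Not to be pressed.
- pulse_key_top (a point): Centre of the top of the square grey key, 12 mm wide, 6 mm proud, on the panel's +y side (x -84, y 42 mm).
- bottle: Bystander: amber bottle with white cap, 58 mm across, 125 mm high, standing on the centrifuge's +y side; origin under its centre.
- vial_a: Bystander: small clear vial 25 mm across, 78 mm high, standing on the centrifuge's -y side; origin under its centre.
- vial_b: Bystander: a second such vial on the same side; origin under its centre.
- tip_box: Bystander: shut pipette tip box 80 x 120 x 72 mm; origin under its centre.
- beaker: Bystander: glass beaker 70 mm across, 85 mm high; origin under its centre.
- marker: Bystander: marker pen 131 mm long, 17 mm thick, lying in front of the centrifuge; origin under its middle, x along it.

How it is judged:
By the outcome, as a careful person would: the job done as asked, in the order asked, and still so for the second after the job is handed in, with the robot touching nothing.
It also fails if it takes over 42 s, if anything falls off the work surface, if the arm or the gripper's body presses on something with over 40 N, if the wrist force passes 120 N, or if a joint passes its speed limit or range.

### The arm

A 7-joint arm with a two-finger parallel gripper is mounted at the origin on the work surface. World frame = base frame: x ahead of the robot, y to its left, z up, the work surface at z = 0. Lengths are in m, angles in rad, forces in N, time in s.
With the tool pointing down it reaches from about 0.425 to 0.95 m from the base axis. Payload 4.7 kg.
Tool frame: the origin (TCP) lies on the centre line of the jaws, within the pads' length; the fingertips stand robot.nose_length ahead of it and the grasp point (between the pads) lies 8 mm behind it (robot.nose_length is the distance from the TCP to the fingertips, in m); z points along the fingers, y is the line along which they close (so a half turn about z gives the same grasp; the last joint's range is limited). The gripper opens to 85 mm and grips with 20 to 120 N. Pads are 22 mm wide; open, the fingers measure 114 mm over their backs; the gripper's body (76 mm by 85 mm) begins 54 mm behind the grasp point. The pads swing forward as they close: fully open they stand 13 mm farther back than shut.
Start: joints at [-1.311, 0.469, -0.049, 1.532, 0.024, 1.141, -0.082], TCP at [0.192, 0.647, 0.207] pointing down, gripper open.
Joint ranges: [-2.59, 2.59], [-0.33, 1.99], [-1.39, 1.29], [0.1, 2.45], [-1.04, 4.18], [0.21, 1.99], [-2.66, 2.66]. Speed limits (rad/s): [2.57, 2.57, 3.14, 3.14, 3.14, 3.14, 3.14].

### API

Orientations are given as [roll, pitch, yaw] about the fixed x, y, z axes, in that order (R = Rz(yaw) Ry(pitch) Rx(roll)).
In Python, from plant import robot gives the robot as it stands. Calls block until the motion is done:
- robot.goto(position, orientation): joint-space move of the TCP to a pose.
- robot.move_straight(position, vel=0.15, attitude=None, contact_N=None): straight line of the TCP; attitude=None keeps the orientation; vel is the mean speed in m/s. With contact_N (N) it stops when the force on the tool has changed by that much, and returns True; else False.
- robot.move_joints(angles): joint-space move.
- robot.grip(opening, strength=None): opening from 0.0 (shut) to 1.0 (fully open); strength is the grip in N (None keeps the last); returns when the fingers have stopped.
- robot.sleep(seconds).
- robot.inverse_kinematics(position, orientation): joint angles nearest the present ones, or None.
- robot.sense(): the state.
- robot.grab_frame(name): name is "side" or "top"; returns a dict with "image" (480x640x3 uint8, red, green, blue), "range_z" (480x640 float32, m along the optical axis (not along the pixel's ray), 0 where there is no reading), "fx", "fy", "cx", "cy" (pixels), "R" (3x3) and "t" (3): a world point X has camera coordinates R X + t. Camera axes: x right, y down, z forward; pixel columns grow to the right and rows downward; lengths in m; the calibration is good to about 2 mm. A picture is of the moment at which its call begins.
A pose or a line that the arm cannot do raises robot.IKError and nothing moves.
- robot.close_job(): hands the job in; it is judged then, once.
The state is a dict: "t": time; "joint_pos": joint angles; "joint_velocities": joint speeds; "effort": joint torques, N m; "tcp_pos": TCP position; "tcp_rot": TCP orientation; "wrist_force": force on the tool from outside, world axes, zero at the start; "torque": the same for the moment, N m; "opening": opening from 0.0 (shut) to 1.0 (fully open); "gripper_force": force on a finger pad.
Only numpy, scipy, OpenCV 4.12 (cv2) and the standard library are available. Lean on these libraries where they do the work, as an engineer would, in place of code of your own. Each camera call takes 0.05 s, during which the arm holds its last target. There are 200 camera calls.

## Working session

There is one attempt and no reset: what is moved stays moved. The work goes in short steps, each a Python script; the robot and the scene stay as the last script left them, time stands still between calls to the robot, and variables do not carry over. Pictures are saved under pics/ and viewed, at most 10 in all, crops included, and the job is handed in when it is done.

```bash
ls; mkdir -p pics; python3 - <<'E'
from plant import robot
import cv2,numpy as np,pickle
fs={}
for n in("side","top"):
    f=robot.grab_frame(n);fs[n]=f
    cv2.imwrite(f"pics/{n}0.png",f["image"][:,:,::-1])
    print(n,f["fx"],f["fy"],f["cx"],f["cy"],-f["R"].T@f["t"],f["R"].round(3).tolist())
pickle.dump(fs,open("f0.pkl","wb"))
s=robot.sense();print(s["t"],s["tcp_pos"],s["tcp_rot"],s["wrist_force"],robot.nose_length)
E
```

```text
pics
side 569.0992703424718 569.0992703424718 317.58612765256447 242.9817911233805 [-0.1567861  -0.76331451  0.84872848] [[0.746, -0.666, -0.002], [-0.397, -0.442, -0.805], [0.535, 0.601, -0.594]]
top 485.4081187348632 485.4081187348632 317.7886115452747 240.47851669984584 [ 0.30990977 -0.00411537  1.1515703 ] [[0.034, -0.999, -0.006], [-0.978, -0.032, -0.206], [0.205, 0.013, -0.979]]
0.1 [0.19207877 0.64648392 0.2060738 ] [-3.13980281e+00  9.87057308e-05  2.85286040e+00] [-0.53176997 -0.63063771 -0.65930613] 0.011
```

View pics/side0.png

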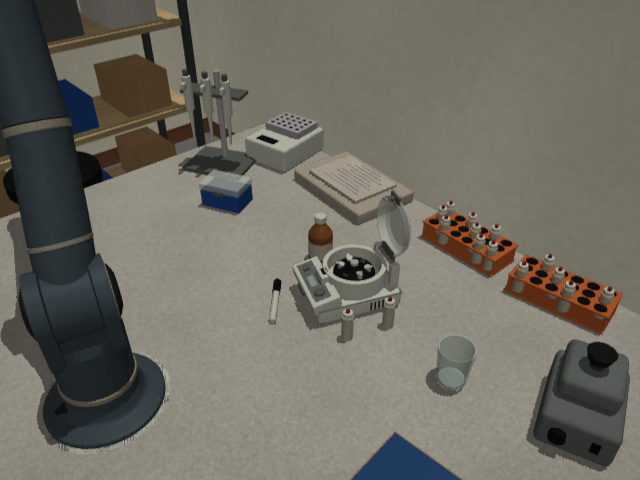

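View pics/top0.png

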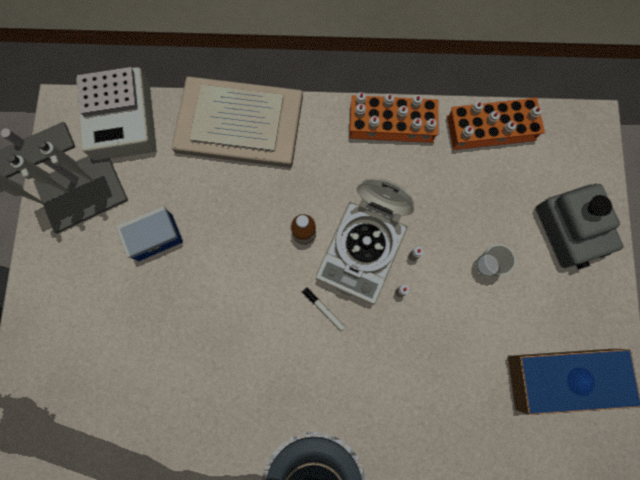

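The side view shows the centrifuge at about (345,280) with its lid open and leaning back. In the top view it is at about (363,250), front panel toward the robot. The vials are at (417,254) and (403,291), the bottle at (303,228) and the marker at (323,309). Next I'll enlarge both views and measure.

```bash
cat > h.py <<'E'
import numpy as np,cv2
def cloud(f):
    v,u=np.mgrid[:480,:640];d=f["range_z"]
    P=np.stack([(u-f["cx"])/f["fx"]*d,(v-f["cy"])/f["fy"]*d,d],-1)
    return (P-f["t"])@f["R"]          # R^T (P-t)
def ray(f,u,v,z):
    c=-f["R"].T@f["t"];r=f["R"].T@np.array([(u-f["cx"])/f["fx"],(v-f["cy"])/f["fy"],1])
    return c+r*(z-c[2])/r[2]
def proj(f,X):
    p=np.asarray(X)@f["R"].T+f["t"];return np.stack([p[...,0]/p[...,2]*f["fx"]+f["cx"],p[...,1]/p[...,2]*f["fy"]+f["cy"]],-1)
E
python3 - <<'E'
import pickle;from h import *
fs=pickle.load(open("f0.pkl","rb"))
a=fs["top"]["image"][170:340,280:440,::-1];b=fs["side"]["image"][180:350,260:420,::-1]
cv2.imwrite("pics/crop0.png",np.hstack([cv2.resize(x,None,fx=2.5,fy=3.5,interpolation=3) if 0 else cv2.resize(x,(400,425),interpolation=cv2.INTER_CUBIC) for x in(a,b)]))
f=fs["top"];P=cloud(f);im=f["image"].astype(int)
# plane-like housing: cells with 0.02<z<0.1 in the window
w=np.zeros((480,640),bool);w[190:310,310:412]=1
m=w&(f["range_z"]>0)&(P[...,2]>.05)&(P[...,2]<.105)&(im.min(2)>60)
n,l,st,_=cv2.connectedComponentsWithStats(m.astype(np.uint8));k=1+st[1:,4].argmax();q=P[l==k]
print(len(q),cv2.minAreaRect(q[:,:2].astype(np.float32)*1000))
print(np.percentile(q[:,2],[5,50,95]))
m=np.zeros_like(w);m[165:240,340:425]=1
m&=(P[...,2]>.11);q=P[m];print("lid",len(q),q.mean(0),q.min(0),q.max(0))
E
```

```text
3397 ((519.099365234375, -90.89445495605469), (146.1396484375, 207.55618286132812), 67.81565856933594)
[0.05155594 0.07011684 0.09170514]
lid 1363 [ 0.61296333 -0.1301107   0.18496884] [ 0.30990977 -0.18716148  0.11006465] [ 0.64573075 -0.00411537  1.1515703 ]
```

View pics/crop0.png

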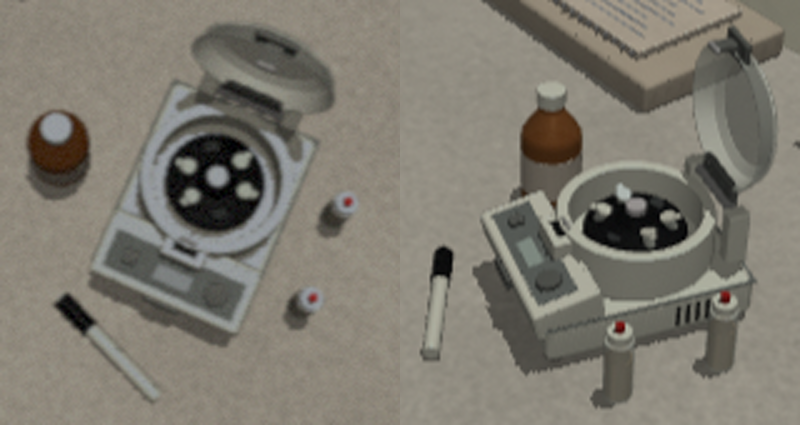

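The enlarged crop shows the round start key at top-image (366,286) and the square key at (332,272). The lid's lip is at top (390,187) and side (396,198). The lid leans back, with the bowl and rotor facing up.

```bash
python3 - <<'E'
import pickle;from h import *
fs=pickle.load(open("f0.pkl","rb"));T,S=fs["top"],fs["side"]
c=lambda x,y:(280+x/2.5,170+y/2.5); d=lambda x,y:(260+(x-400)/2.5,180+y/2.5)
ks,kp=ray(T,*c(216,291),.071),ray(T,*c(130,256),.071); print("keys",ks,kp,ray(S,*d(548,275),.071),ray(S,*d(517,215),.071))
v=ks-kp; yaw=np.arctan2(v[1],v[0])+np.pi/2; print("yaw keys",np.degrees(yaw),np.linalg.norm(v))
# ring of bowl: cloud z .083-.093
P=cloud(T);m=(abs(P[...,2]-.088)<.004);m[:190]=0;m[:,:310]=0;m[310:]=0;m[:,412:]=0
q=P[m];print("bowl ring",len(q),cv2.minEnclosingCircle(q[:,:2].astype(np.float32)))
bx=ray(T,*c(217,176),.06);print("rotor",bx)
# lip by triangulating two views
def tri(a,b):
    A=[];B=[]
    for f,(u,w) in((T,a),(S,b)):
        o=-f["R"].T@f["t"];r=f["R"].T@np.array([(u-f["cx"])/f["fx"],(w-f["cy"])/f["fy"],1]);r/=np.linalg.norm(r);M=np.eye(3)-np.outer(r,r);A.append(M);B.append(M@o)
    return np.linalg.solve(sum(A),sum(B))
print("lip",tri(c(277,42),d(740,44)))
for yd in (-22.2,np.degrees(yaw)):
    y=np.radians(yd);R=np.array([[np.cos(y),-np.sin(y)],[np.sin(y),np.cos(y)]])
    mid=(ks+kp)[:2]/2;o=mid-R@[-84,0]*np.array(.001);print("origin",o)
    for n,f in fs.items():
        P=cloud(f);m=(f["range_z"]>0)&(P[...,2]>.10)&(P[...,2]<.3);L=(P[m][:,:2]-o)@R;z=P[m][:,2]
        k=(abs(L[:,1])<.09)&(L[:,0]>.02)&(L[:,0]<.2);L=L[k];z=z[k];print(n,"lid max z",z.max(),"z>..",len(z),"angle top pts",np.degrees(np.arctan2(z-.09,L[:,0]-.085))[z>.2].mean(), L[z>z.max()-.012].mean(0))
for nm,h,(u,v) in(("va",.078,c(345,202)),("vb",.078,c(311,299)),("bot",.125,c(56,128)),("m1",.015,c(66,302)),("m2",.015,c(155,398))):print(nm,ray(T,u,v,h))
E
```

```text
keys [ 0.43578703 -0.1020836   0.071     ] [ 0.46469887 -0.02457823  0.071     ] [ 0.43748217 -0.10116775  0.071     ] [ 0.4703372  -0.02410059  0.071     ]
yaw keys -20.457031634450118 0.08272229142657915
bowl ring 1159 ((0.5617144703865051, -0.07431024312973022), 0.10581495612859726)
rotor [ 0.54296383 -0.10259492  0.06      ]
lip [ 0.61633327 -0.13356149  0.23549552]
origin [ 0.52801608 -0.09506954]
side lid max z 0.24651660157775537 z>.. 1667 angle top pts 85.32486771707751 [ 0.08855696 -0.00311694]
top lid max z 0.24731141583968544 z>.. 1466 angle top pts 85.66962233303775 [0.08595768 0.00012968]
origin [ 0.52894545 -0.09268932]
side lid max z 0.24651660157775537 z>.. 1667 angle top pts 85.59905588359736 [ 0.08838232 -0.00836396]
top lid max z 0.24731141583968544 z>.. 1466 angle top pts 85.7060718939426 [ 0.08588299 -0.00503979]
va [ 0.5189876  -0.21621947  0.078     ]
vb [ 0.43066988 -0.18545784  0.078     ]
bot [0.5672794 0.0440501 0.125    ]
m1 [0.42732268 0.0330658  0.015     ]
m2 [ 0.34165345 -0.05232722  0.015     ]
```

```bash
cat >> h.py <<'E'
YAW=np.radians(-22.);O=np.array([.5285,-.0945,0]);NZ=.011;W=.011
from scipy.spatial.transform import Rotation as Ro
RC=Ro.from_euler("z",YAW).as_matrix()
def w(x,y,z):return O+RC@np.array([x,y,z])
def att(tilt,flip):   # tool z = -(panel normal when tilt=.2); tool y along centrifuge y
    z=np.array([np.sin(tilt),0,-np.cos(tilt)]);y=np.array([0,-1. if not flip else 1.,0]);x=np.cross(y,z)
    R=RC@np.stack([x,y,z],1);return Ro.from_matrix(R).as_euler("xyz"),R
def arc(th,r=.108,gap=0.):  # TCP for vertical tool whose front-bottom corner lies on the dome's flat
    h=.026+gap;return w(.085-r*np.cos(th)+h*np.sin(th)+W,0,.09+r*np.sin(th)+h*np.cos(th)+NZ)
def key(d): # tip centre d above key top along the panel normal
    n=np.array([-np.sin(.2),0,np.cos(.2)]);p=np.array([-.085,-.044,.071])+n*(d+NZ);return w(*p)
E
python3 - <<'E'
from h import *;from plant import robot
for fl in(0,1):
    a,_=att(0,fl);k,_=att(.2,fl)
    for p,q in((arc(1.57,gap=.035)+[0,0,.15],a),(arc(1.57,gap=.035),a),(arc(.8),a),(arc(.05),a),(key(.06),k),(key(0),k)):
        j=robot.inverse_kinematics(p,q);print(fl,np.round(p,3),np.round(q,2),None if j is None else np.round(j,2))
E
```

```text
0 [ 0.674 -0.153  0.359] [ 3.14  0.   -0.38] [-0.46  0.6   1.11  1.31 -0.53  1.54 -1.37]
0 [ 0.674 -0.153  0.209] [ 3.14  0.   -0.38] [-0.49  0.72  1.11  1.53 -0.66  1.3  -1.25]
0 [ 0.565 -0.109  0.197] [ 3.14  0.   -0.38] [-0.68  0.51  1.12  1.83 -0.51  1.13 -1.33]
0 [ 0.519 -0.091  0.132] [ 3.14  0.   -0.38] [-0.73  0.52  1.12  2.01 -0.57  0.97 -1.28]
0 [ 0.42  -0.098  0.141] [ 3.14 -0.2  -0.38] [-1.    0.05  1.16  2.33  0.01  0.6  -1.81]
0 [ 0.431 -0.103  0.082] [ 3.14 -0.2  -0.38] [-0.85  0.34  1.14  2.37 -0.61  0.5  -1.2 ]
1 [ 0.674 -0.153  0.359] [3.14 0.   2.76] [-0.36  0.52  0.88  1.3  -0.39  1.5   1.66]
1 [ 0.674 -0.153  0.209] [3.14 0.   2.76] [-0.32  0.58  0.76  1.52 -0.42  1.2   1.69]
1 [ 0.565 -0.109  0.197] [3.14 0.   2.76] [-0.44  0.37  0.72  1.82 -0.28  1.05  1.58]
1 [ 0.519 -0.091  0.132] [3.14 0.   2.76] [-0.43  0.36  0.66  1.99 -0.28  0.88  1.57]
1 [ 0.42  -0.098  0.141] [3.14 0.2  2.76] [-0.7   0.04  0.82  2.32  0.04  0.6   1.28]
1 [ 0.431 -0.103  0.082] [3.14 0.2  2.76] [-0.56  0.22  0.75  2.36 -0.25  0.44  1.57]
```

```bash
python3 - <<'E'
from h import *;from plant import robot
a,_=att(0,1)
robot.grip(0.0,30);print(robot.nose_length)
robot.move_straight([.192,.647,.36],vel=.2)
robot.goto(arc(1.57,gap=.04)+[0,0,.15],a)
print(robot.move_straight(arc(1.57,gap=.04),vel=.15,contact_N=8))
s=robot.sense();print(s["t"],s["tcp_pos"],s["wrist_force"])
f=[robot.grab_frame(n) for n in("top","side")]
b=f[1]["image"][150:350,260:460];c=f[0]["image"][140:340,280:480]
cv2.imwrite("pics/b1.png",np.hstack([cv2.resize(x,(400,400),interpolation=2) for x in(c,b)])[:,:,::-1])
for g,n in zip(f,"ts"):print(n,proj(g,s["tcp_pos"]-[0,0,.011]))
E
```

```text
0.011
False
6.2083 [ 0.67920653 -0.15560898  0.21022975] [-0.63805374 -0.94150173  0.21506145]
t [399.51391825 163.08059487]
s [421.86695231 206.02701261]
```

View pics/b1.png

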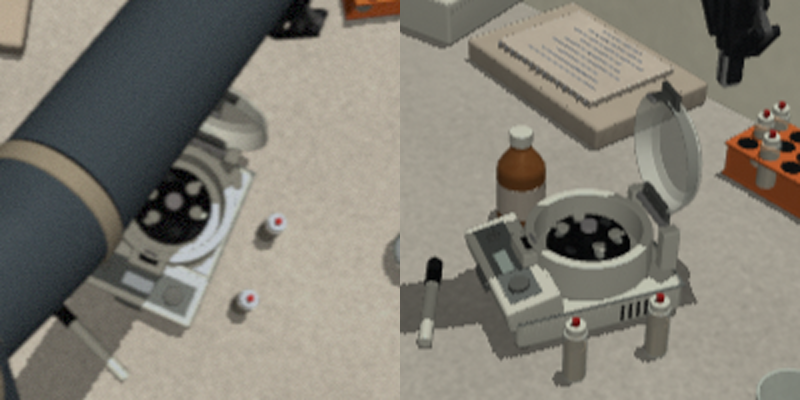

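The side picture shows the fingertips behind the lid at about full-image (424,190), higher than the expected (422,206). I'll locate the tip using depth.

```bash
python3 - <<'E'
from h import *;from plant import robot
s=robot.sense();print(s["t"],s["tcp_pos"],s["tcp_rot"],s["opening"],robot.nose_length)
f=robot.grab_frame("side");P=cloud(f);q=P[140:215,400:470].reshape(-1,3)
im=f["image"][140:215,400:470].reshape(-1,3)
k=(im.max(1)<90)&(q[:,2]>.12)&(q[:,0]<.75)&(q[:,0]>.62);q=q[k]
for z in np.arange(.17,.33,.015):
    r=q[abs(q[:,2]-z)<.0075]
    if len(r):print(z.round(3),len(r),r.min(0).round(3),r.max(0).round(3))
    if len(r):L=(r-O)@RC;print("   local",L.min(0).round(3),L.max(0).round(3))
cv2.imwrite("pics/b2.png",cv2.resize(f["image"][100:250,370:520,::-1],(600,600),interpolation=2))
E
```

```text
6.3083 [ 0.67919571 -0.155567    0.21031467] [3.14126853e+00 2.08646627e-03 2.75759875e+00] -0.000783030965509608 0.011
0.215 1 [ 0.631 -0.135  0.222] [ 0.631 -0.135  0.222]
   local [0.11  0.001 0.222] [0.11  0.001 0.222]
0.23 4 [ 0.675 -0.162  0.235] [ 0.689 -0.16   0.237]
   local [ 0.16  -0.007  0.235] [ 0.174 -0.002  0.237]
0.245 64 [ 0.665 -0.171  0.238] [ 0.682 -0.146  0.252]
   local [ 0.15  -0.016  0.238] [0.17  0.005 0.252]
0.26 83 [ 0.666 -0.171  0.253] [ 0.683 -0.144  0.267]
   local [ 0.15  -0.017  0.253] [0.171 0.008 0.267]
0.275 60 [ 0.658 -0.182  0.268] [ 0.688 -0.127  0.282]
   local [ 0.148 -0.029  0.268] [0.171 0.026 0.282]
0.29 158 [ 0.653 -0.195  0.283] [ 0.692 -0.114  0.297]
   local [ 0.147 -0.04   0.283] [0.174 0.039 0.297]
0.305 204 [ 0.648 -0.208  0.298] [ 0.691 -0.099  0.312]
   local [ 0.144 -0.053  0.298] [0.175 0.056 0.312]
0.32 271 [ 0.642 -0.217  0.313] [ 0.695 -0.095  0.327]
   local [ 0.144 -0.064  0.313] [0.174 0.06  0.327]
```

View pics/b2.png

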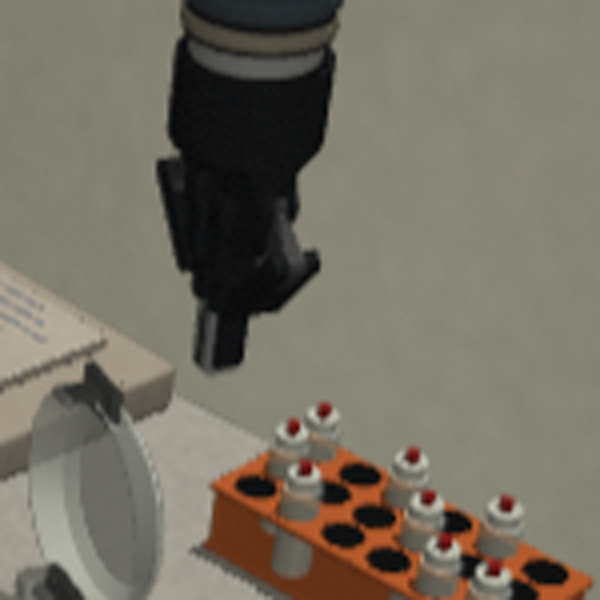

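The enlarged picture and depth both put the shut fingertips at z≈0.235, about 36 mm above where the reported TCP says they should be. I'll trust the vision, lower the tool by that amount with contact detection on, and look again.

```bash
sed -i 's/NZ=.011/NZ=-.025/' h.py; cat >> h.py <<'E'
def tip(f,box):  # lowest dark gripper points in the side view
    r0,r1,c0,c1=box;P=cloud(f)[r0:r1,c0:c1].reshape(-1,3);i=f["image"][r0:r1,c0:c1].reshape(-1,3)
    return P,i
E
python3 - <<'E'
from h import *;from plant import robot
print(robot.move_straight(arc(1.57,gap=.04),vel=.1,contact_N=6))
robot.sleep(.1);s=robot.sense();print(s["t"],s["tcp_pos"],s["wrist_force"])
f=robot.grab_frame("side")
q,im=tip(f,(140,240,395,470));k=(im.max(1)<90)&(q[:,2]>.12)&(q[:,0]<.75)&(q[:,0]>.655)
z=np.sort(q[k][:,2]);print("tip z",z[:12].round(3)); L=(q[k]-O)@RC;b=q[k][:,2]<z[5]+.03;print(L[b].min(0),L[b].max(0))
cv2.imwrite("pics/b3.png",cv2.resize(f["image"][120:270,350:500,::-1],(600,600),interpolation=2))
E
```

```text
False
6.9667 [ 0.67900308 -0.15549937  0.1736768 ] [-0.1144249  -0.66807323  0.20614094]
tip z [0.199 0.2   0.2   0.201 0.201 0.201 0.201 0.201 0.202 0.202 0.204 0.204]
[ 0.14990515 -0.01633412  0.19858932] [0.17108601 0.00898564 0.23093474]
```

View pics/b3.png

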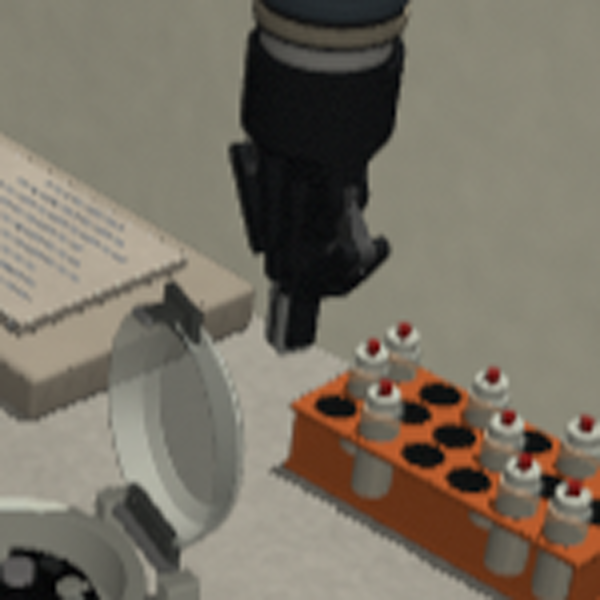

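The picture shows the tips at (290,350) in the crop, behind the upper dome and clear of the rack, at a measured z of 0.199. The offset holds, so I'll swing the lid.

```bash
python3 - <<'E'
from h import *;from plant import robot
for th in np.append(1.57,np.arange(1.35,.24,-.2)):
    c=robot.move_straight(arc(th),vel=.08,contact_N=14);s=robot.sense()
    print(round(th,2),c,s["t"],((s["tcp_pos"]-O)@RC).round(3),s["wrist_force"].round(1))
    if c:break
f=robot.grab_frame("side")
cv2.imwrite("pics/b4.png",cv2.resize(f["image"][150:350,260:460,::-1],(600,600),interpolation=2))
E
```

```text
1.57 False 7.6667 [0.122 0.    0.173] [ 0.6  0.8 -0. ]
1.35 False 8.125 [0.098 0.    0.176] [-0.9 -0.8  0.5]
1.15 False 8.55 [0.076 0.    0.174] [ 0.6 -0.2 -0.5]
0.95 False 8.975 [ 0.054 -0.     0.168] [ 0.  -0.3  0.3]
0.75 False 9.4 [ 0.035 -0.     0.158] [-0.1 -0.6  1.4]
0.55 False 9.825 [0.017 0.    0.144] [ 0.1 -0.4  0.6]
0.35 False 10.25 [ 0.003 -0.     0.126] [0.3 0.2 2. ]
```

View pics/b4.png

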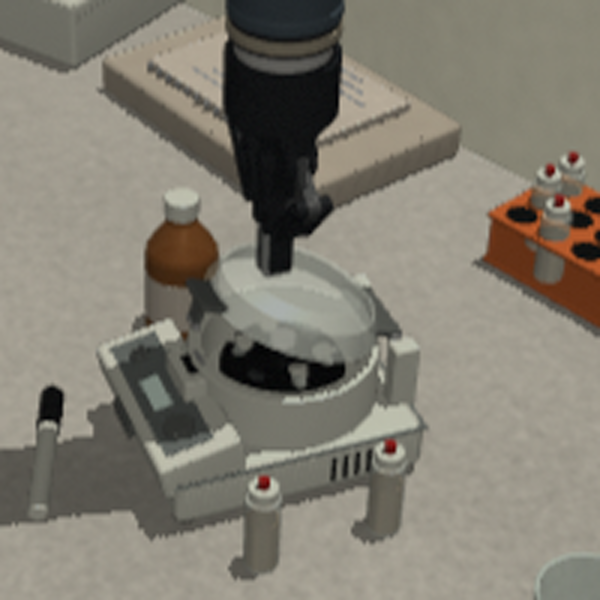

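The lid is nearly down, at about 0.35 rad, with the tips resting on its flat top at (270,268). The centrifuge has not moved. I'll finish slowly.

```bash
python3 - <<'E'
from h import *;from plant import robot
def rep(c,n):s=robot.sense();print(n,c,s["t"],((s["tcp_pos"]-O)@RC).round(4),s["wrist_force"].round(1))
for th in(.22,.12):rep(robot.move_straight(arc(th),vel=.04,contact_N=15),th)
p=arc(.12)
for dz in (.004,.008,.011,.014,.017,.020):
    c=robot.move_straight(p-[0,0,dz],vel=.015,contact_N=20);rep(c,dz)
    if c:break
f=robot.grab_frame("side");P=cloud(f);L=(P-O)@RC
m=(f["range_z"]>0)&(abs(L[...,1])<.017)&(L[...,0]<-.05)&(L[...,0]>-.068)&(L[...,2]>.08);print("lip z",np.percentile(L[m][:,2],[10,50,90]) if m.any() else 0)
E
```

```text
0.22 False 10.8083 [-0.0038  0.      0.1138] [0.5 0.3 1.5]
0.12 False 11.2333 [-0.0084  0.      0.1034] [0.3 0.2 1.1]
0.004 False 11.65 [-0.009  -0.      0.0996] [-2.4  1.3  5.1]
0.008 False 12.0667 [-0.0087 -0.0001  0.0955] [-0.8  0.8  2.8]
0.011 False 12.4167 [-0.0077 -0.0001  0.0926] [-0.2  0.2 -0.6]
0.014 True 12.6833 [-0.0078 -0.      0.0911] [-1.8  1.3  7.2]
lip z [0.08813031 0.50039464 0.51961066]
```

The force peaked at the latch, dropped, and then became firm at tip z=0.116, which is the shut height. I'll release, check that the lid holds, and hover over the key.

```bash
python3 - <<'E'
from h import *;from plant import robot
p=robot.sense()["tcp_pos"];robot.move_straight(p+[0,0,.07],vel=.12)
k,_=att(.2,1)
robot.goto(key(.06),k);robot.move_straight(key(.025),vel=.06,contact_N=5)
robot.sleep(.15);s=robot.sense();print(s["t"],((s["tcp_pos"]-O)@RC).round(4),s["tcp_rot"],s["wrist_force"].round(1))
f=robot.grab_frame("side");import pickle;pickle.dump(f,open("f1.pkl","wb"))
L=(cloud(f)-O)@RC;im=f["image"];m=(im.max(2)<80)&(L[...,2]>.08)&(L[...,0]<-.06)&(L[...,0]>-.16)&(L[...,1]<0)&(L[...,1]>-.09)&(f["range_z"]>0)
q=L[m];z0=np.sort(q[:,2])[5];
for z in np.arange(z0,z0+.05,.01):
    r=q[(q[:,2]>=z)&(q[:,2]<z+.01)];print(z.round(3),len(r),r.min(0).round(3),r.max(0).round(3))
n=np.array([-np.sin(.2),0,np.cos(.2)]);e=np.array([-.085,-.044,.071])+n*.025;print("expected tip",e,proj(f,w(*e)),"key",proj(f,w(-.084,-.042,.071)))
m=(f["range_z"]>0)&(abs(L[...,1])<.04)&(L[...,0]<.05)&(L[...,0]>-.03)&(L[...,2]>.09)&(L[...,2]<.2);print("lid top z",np.percentile(L[m][:,2],[10,50,90]))
cv2.imwrite("pics/b5.png",cv2.resize(f["image"][180:330,250:400,::-1],(600,600),interpolation=2))
E
```

```text
14.9 [-0.0846 -0.0439  0.0714] [3.14123819 0.20080635 2.75767466] [ 0.8 -0.2 -0.5]
0.092 16 [-0.098 -0.053  0.092] [-0.06  -0.01   0.101]
0.102 31 [-0.103 -0.058  0.102] [-0.081 -0.039  0.111]
0.112 42 [-0.106 -0.059  0.112] [-0.083 -0.036  0.122]
0.122 16 [-0.106 -0.059  0.122] [-0.084 -0.041  0.128]
0.132 8 [-0.111 -0.071  0.134] [-0.109 -0.041  0.141]
expected tip [-0.08996673 -0.044       0.09550166] [316.08839335 282.93297919] key [318.52508672 290.74704419]
lid top z [0.11523072 0.11744124 0.11929072]
```

View pics/b5.png

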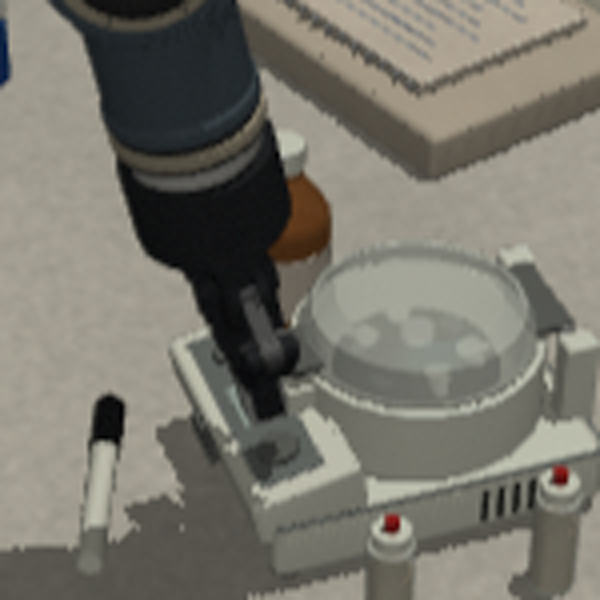

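The picture shows the lid shut with nothing holding it, and the tips directly above the round key (tip at (268,415), key at (274,443)). Pressing now.

```bash
python3 - <<'E'
from h import *;from plant import robot
def rep(c,n):s=robot.sense();print(n,c,round(s["t"],2),((s["tcp_pos"]-O)@RC).round(4),s["wrist_force"].round(1))
rep(robot.move_straight(key(.005),vel=.05,contact_N=6),"pre")
for d in np.arange(.003,-.0125,-.0015):
    c=robot.move_straight(key(d),vel=.012,contact_N=9);rep(c,round(d,4))
    F=robot.sense()["wrist_force"]
    if c or F[2]>8:break
E
```

```text
pre False 15.5 [-0.081  -0.0442  0.0515] [-0.1 -0.1  0.5]
0.003 False 15.82 [-0.0806 -0.0439  0.0495] [0.2 0.8 0.2]
0.0015 False 16.09 [-0.0803 -0.044   0.0479] [ 1.   0.4 -0.2]
0.0 False 16.37 [-0.08   -0.044   0.0465] [-0.7 -0.4  0.5]
-0.0015 False 16.64 [-0.0797 -0.044   0.045 ] [-1.7  0.5  2.7]
-0.003 True 16.86 [-0.0794 -0.044   0.0438] [-2.6  1.5 11.4]
```

```bash
python3 - <<'E'
from h import *;from plant import robot
def rep(c,n):s=robot.sense();print(n,c,round(s["t"],2),((s["tcp_pos"]-O)@RC).round(4),s["wrist_force"].round(1))
rep(0,"now")
for d in(-.0035,-.0042):
    c=robot.move_straight(key(d),vel=.012,contact_N=8);rep(c,d)
    if c or robot.sense()["wrist_force"][2]>14:break
robot.sleep(.3);rep(c,"hold")
k,_=att(.2,1)
robot.move_straight(key(.08),vel=.06)
robot.move_straight(key(.08)+[0,0,.12],vel=.15)
robot.sleep(.3);rep(0,"out")
f=robot.grab_frame("side");t=robot.grab_frame("top")
b=f["image"][180:330,250:400];c=t["image"][170:340,280:450]
cv2.imwrite("pics/b6.png",np.hstack([cv2.resize(x,(400,400),interpolation=2) for x in(c,b)])[:,:,::-1])
L=(cloud(f)-O)@RC;m=(f["range_z"]>0)&(abs(L[...,1])<.04)&(L[...,0]<.05)&(L[...,0]>-.03)&(L[...,2]>.09)&(L[...,2]<.2);print("lid top z",np.percentile(L[m][:,2],[10,50,90]))
E
```

```text
now 0 16.86 [-0.0794 -0.044   0.0438] [-2.6  1.5 11.4]
-0.0035 False 17.11 [-0.0794 -0.044   0.0436] [-6.4  1.8 18.6]
hold False 17.41 [-0.0794 -0.044   0.0436] [-5.8  1.7 17.7]
out 0 20.43 [-0.0961 -0.0441  0.2446] [0.2 0.7 0.1]
lid top z [0.1152381  0.11746833 0.11916957]
```

View pics/b6.png

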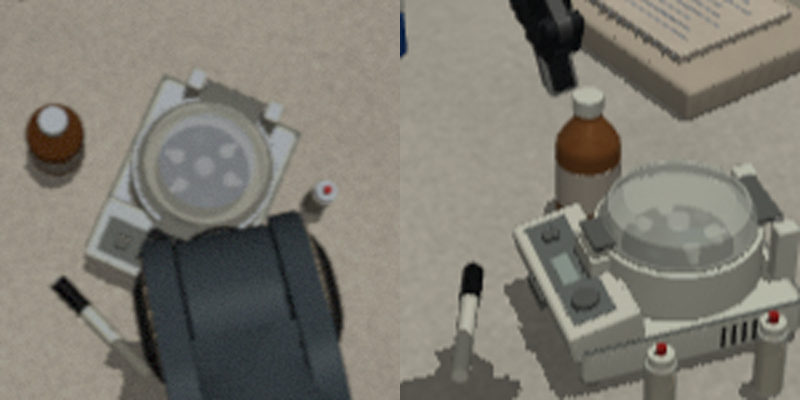

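The picture shows the lid shut, the round key back out at (585,297), and the bystanders and centrifuge where they stood. The key had come up against a firm stop at 18 N. Handing in.

```bash
python3 -c "
from plant import robot
print(robot.close_job())"
```

```text
the job is handed in; nothing more can be done
None
```

The lid is snapped shut and stays down by itself, the round start key was pressed to its firm stop and let go, nothing else visibly moved, and I handed the job in at about 20 s; no verdict came back.

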